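# Spin the banding wheel and stop it with the bare place at the pointer

### The job

A porcelain plate with a wreath of roses is waxed to the free-running banding wheel, and one rose of the wreath is still missing. Flick the rim of the wheel with a fingertip and let it run free and untouched, so that the bare place goes past the fixed steel pointer once or more at a lively pace and comes round again; only as it nears the pointer, brake the rim with a fingertip so that the wheel stops with the middle of the bare place at the pointer, then take the hand away. Do not touch the plate or its roses, pick nothing up, and leave the things lying about as they are.

Things in the scene. Friction and masses are not known exactly. Their poses are not given: they have to be found in the camera images.
- stand: Banding wheel, fixed on the table: iron foot 156 mm across, column, and the wheel head on top. Origin: on the table top, on the vertical wheel axis; -x points from the axis towards the pointer. The pointer's foot arm, post and rod (24 mm wide) fill 110 to 185 mm from the axis on the -x side, up to 122 mm high; all else within 150 mm of the axis, outside the head, is free.
- wheel (a joint): Angle of the wheel head, unlimited, counted on over full turns; 0 (or a multiple of 2 pi) when the middle of the bare place is at the pointer, growing counter-clockwise seen from above. May be turned either way. Starts at rest, 80 degrees or more from the pointer. Inertia 0.011 to 0.018 kg m2; left alone its speed w (rad/s) drops by 0.05 (1 + w) to 0.07 (1 + w) each second.
- pointer_tip (a point): Sharp inner tip of the fixed steel pointer, a level pointed rod 8 mm thick, 4 mm outside the rim and 112 mm above the table.
- bare_mark (a point): Line on the wheel head's rim in line with the middle of the bare place (110 mm from the axis, 115 mm above the table). Twelve such lines divide the rim; the other eleven have a rose beside them. The head is an aluminium disc 220 mm across, 20 mm thick, underside 95 mm above the table, with a smooth upright rim and a free flat ledge 22 mm wide around the plate.
- plate: White porcelain plate, 176 mm across, fixed on the wheel head; origin at the centre of its underside, 115 mm above the table. Rim 19 mm high; eleven roses 33 mm across, 30 degrees apart, centres 70 mm from the axis, tops 34 mm above the origin; the twelfth place (the plate's -x side) is bare. Not to be touched.
- saucer: White porcelain saucer, 104 mm across, 18 mm high, loose on the table; origin at the centre of its underside. To be left alone.
- slip_jar: Closed jar of slip, 60 mm across, 75 mm high, loose on the table; origin at the centre of its underside. To be left alone.
- bud_vase: Small white bud vase, 62 mm across, 95 mm high, loose on the table; origin at the centre of its underside. To be left alone.
- brush: Brush, about 190 mm long, lying loose on the table along its x axis. To be left alone.

How it is judged:
By the outcome, as a careful person would: the job done as asked, in the order asked, and still so for the second after the job is handed in, with the robot touching nothing.
It also fails if it takes over 56 s, if anything falls off the work surface, if the arm or the gripper's body presses on something with over 40 N, if the wrist force passes 120 N, or if a joint passes its speed limit or range.

### The arm

A 6-joint arm with a two-finger parallel gripper is mounted at the origin on the work surface. World frame = base frame: x ahead of the robot, y to its left, z up, the work surface at z = 0. Lengths are in m, angles in rad, forces in N, time in s.
With the tool pointing down it reaches from about 0.35 to 0.85 m from the base axis. Payload 8.1 kg.
Tool frame: the origin (TCP) lies midway between the tips of the shut fingers; the grasp point (between the pads) lies 19 mm behind it; x points along the fingers, z is the direction in which the jaws open and shut, and the axes are right-handed (so a half turn about x gives the same grasp; the last joint's range is limited). The gripper opens to 93 mm and grips with 3 to 60 N. Pads are 15 mm wide; open, the fingers measure 128 mm over their backs; the gripper's body (75 mm by 188 mm) begins 65 mm behind the grasp point.
Start: joints at [1.06, 0.13, 1.488, -0, 1.523, -0.085], TCP at [0.248, 0.546, 0.219] pointing down, gripper open.
Joint ranges: [-2.96, 2.96], [-0.89, 2.26], [0.02, 2.5], [-1.34, 4.48], [0, 2.73], [-2.66, 2.66]. Speed limits (rad/s): [2.39, 2.39, 2.79, 3.14, 3.14, 3.14].

### API

Orientations are given as a unit quaternion [w, x, y, z].
In Python, from workcell import arm, ik, viewer, order, models gives the robot as it stands. Calls block until the motion is done:
- arm.goto(position, orientation): joint-space move of the TCP to a pose.
- arm.move_straight(position, orientation=None, feed=0.15, guard=None): straight line of the TCP; orientation=None keeps the orientation; feed is the mean speed in m/s. With guard (N) it stops when the force on the tool has changed by that much, and returns True; else False.
- arm.move_joints(angles): joint-space move.
- arm.open_gripper() and arm.close_gripper(): open the fingers fully, or close them until they stop; the grip force is fixed at half the most.
- arm.hold(seconds).
- ik(position, orientation): joint angles nearest the present ones, or None.
- viewer.grab_frame(name): name is "scene" or "top"; returns a dict with "frame" (480x640x3 uint8, red, green, blue), "range_z" (480x640 float32, m along the optical axis (not along the pixel's ray), 0 where there is no reading), "intrinsics" (3x3 intrinsics, pixels), "dist" ([k1, k2, p1, p2, k3] as OpenCV has them; the pictures are not rectified), "eye" and "orientation" of the camera in the world. Camera axes: x right, y down, z forward; pixel columns grow to the right and rows downward; lengths in m; the calibration is good to about 2 mm. A picture is of the moment at which its call begins.
A pose or a line that the arm cannot do raises arm.MotionError and nothing moves.
- order.sign_off(): hands the job in, once; it reports no verdict.
Trained networks look in a picture, given as the dict that the camera call returned (one of the last four; its "shot" number tells which), for a name from the list of things; names that differ only in an ending like _2 or _b are one class to them, and where a whole thing is asked for, a point or a joint stands for the part that bears it (a point fixed in the world has none). Each returns a list of dicts, best first, with "conf" (0 to 1); they miss things now and then, are a little off and sometimes report something else, mostly with a low value. They report only what shows in the picture. A call takes as long as a camera call.
- models.regions_of(picture, target): "mask" (480x640 bool, what is visible of it) and "extent" ([left, top, right, bottom] in pixels, round what is visible of it).
- models.place_of(picture, target): "pixel" ([column, row] in pixels: a listed point, or the origin of a listed thing).
Readings, each from a call of its own:
- arm.current_time_s(): time.
- arm.current_qpos(): joint angles.
- arm.current_joint_vel(): joint speeds.
- arm.current_joint_torque(): joint torques, N m.
- arm.current_tcp_pos(): TCP position.
- arm.current_tool_rot(): TCP orientation.
- arm.current_force(): force on the tool from outside, world axes, zero at the start.
- arm.current_torque(): the same for the moment, N m.
- arm.current_width(): finger opening in m.
Only numpy, scipy, OpenCV 4.12 (cv2) and the standard library are available. Lean on these libraries where they do the work, as an engineer would, in place of code of your own. Each camera call takes 0.05 s, during which the arm holds its last target.

## Working session

There is one attempt and no reset: what is moved stays moved. The work goes in short steps, each a Python script; the robot and the scene stay as the last script left them, time stands still between calls to the robot, and variables do not carry over. Pictures are saved under pics/ and viewed, and the job is handed in when it is done.

```bash
ls -la; mkdir -p pics
python3 - <<'E'
from workcell import arm, ik, viewer, order, models
import cv2, numpy as np
print(arm.current_time_s())
for n in("scene","top"):
    p=viewer.grab_frame(n); cv2.imwrite(f"pics/{n}0.png",p["frame"][:,:,::-1])
    print(n,p["intrinsics"],p["dist"],p["eye"],p["orientation"],p["shot"])
    for t in("pointer_tip","bare_mark","stand","plate","saucer","slip_jar","bud_vase","brush"):
        print(t,[(np.round(d["pixel"],1),round(d["conf"],2)) for d in models.place_of(p,t)[:2]])
print(arm.current_time_s())
E
```

```text
total 12
drwxr-xr-x  3 agent agent 4096 Dec  6 10:46 .
drwxr-xr-x 23 root  root  4096 Dec  6 10:46 ..
drwxr-xr-x  2 agent agent 4096 Dec  6 10:46 pics
0.0
scene [[484.85051974   0.         323.04671992]
 [  0.         484.85051974 238.80140077]
 [  0.           0.           1.        ]] [-0.03729044  0.          0.          0.          0.        ] [1.0729881  0.15842196 0.99126454] [-0.16650512  0.57009962  0.77310802 -0.22263527] 1
pointer_tip [(array([303.6, 217.2]), 0.75)]
bare_mark [(array([377.9, 249.1]), 0.74), (array([197.6, 195. ]), 0.43)]
stand [(array([330.2, 283.2]), 0.59)]
plate [(array([327.4, 257.3]), 0.81)]
saucer [(array([488.7, 272. ]), 0.74)]
slip_jar [(array([162.6, 248.8]), 0.56)]
bud_vase [(array([473.9, 326.3]), 0.84)]
brush [(array([192.9, 196.7]), 0.75)]
top [[451.76782002   0.         321.07351042]
 [  0.         451.76782002 241.65370056]
 [  0.           0.           1.        ]] [-0.10973309  0.          0.          0.          0.        ] [ 0.2937922  -0.01171616  1.18801282] [-0.07303326  0.70542731 -0.70085774  0.07639946] 2
pointer_tip [(array([338. , 246.4]), 0.96)]
bare_mark [(array([265.2, 236.7]), 0.69)]
stand [(array([304.6, 229.9]), 0.86)]
plate [(array([307.9, 219.7]), 0.59)]
saucer [(array([174. , 279.3]), 0.96)]
slip_jar [(array([451.7, 217.8]), 0.62)]
bud_vase [(array([183.6, 225.2]), 0.69)]
brush [(array([456.4, 274.5]), 0.71)]
0.9
```

View pics/scene0.png

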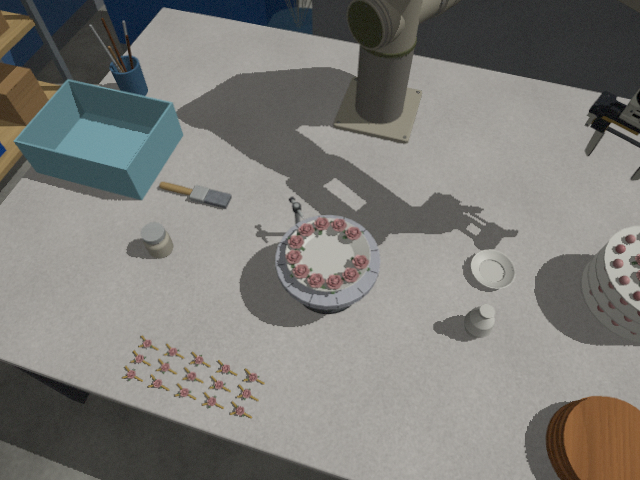

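View pics/top0.png

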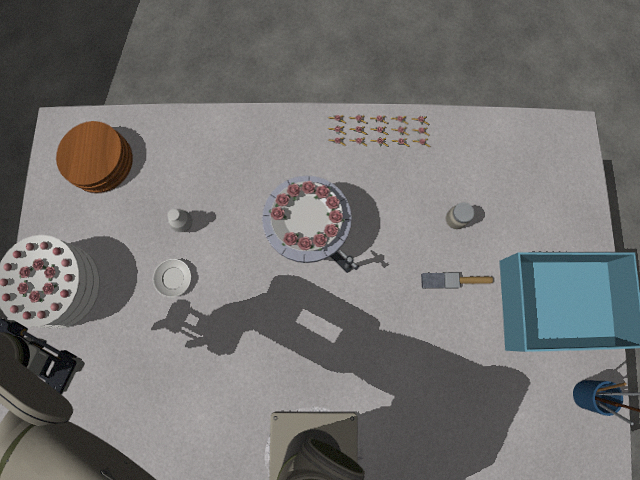

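```bash
cat > h.py <<'E'
from workcell import arm, ik, viewer, order, models
import cv2, numpy as np
from scipy.spatial.transform import Rotation as R
def rot(q): return R.from_quat([q[1],q[2],q[3],q[0]]).as_matrix()
def px2w(p,px,z):
    u=cv2.undistortPoints(np.array(px,float).reshape(-1,1,2),p["intrinsics"],np.array(p["dist"])).reshape(-1,2)
    d=np.c_[u,np.ones(len(u))]@rot(p["orientation"]).T
    e=np.array(p["eye"]); s=(z-e[2])/d[:,2]
    return e+d*s[:,None]
def w2px(p,X):
    Rm=rot(p["orientation"]); rv=cv2.Rodrigues(Rm.T)[0]; t=-Rm.T@np.array(p["eye"])
    return cv2.projectPoints(np.array(X,float).reshape(-1,1,3),rv,t,p["intrinsics"],np.array(p["dist"]))[0].reshape(-1,2)
def cloud(p):
    z=p["range_z"]; v,u=np.mgrid[:480,:640]
    uv=np.c_[u.ravel(),v.ravel()].astype(float)
    un=cv2.undistortPoints(uv.reshape(-1,1,2),p["intrinsics"],np.array(p["dist"])).reshape(-1,2)
    P=np.c_[un,np.ones(len(un))]*z.ravel()[:,None]
    return (P@rot(p["orientation"]).T+np.array(p["eye"])).reshape(480,640,3)
E
python3 - <<'E'
from h import *
Z=dict(pointer_tip=.112,bare_mark=.115,stand=0,plate=.115,saucer=0,slip_jar=0,bud_vase=0,brush=.01)
from scipy.optimize import least_squares
for n in("scene","top"):
    p=viewer.grab_frame(n); np.save(f"{n}.npy",p,allow_pickle=True)
    for t,z in Z.items():
        r=models.place_of(p,t)
        for d in r[:2]: print(n,t,np.round(px2w(p,d["pixel"],z)[0],4),round(d["conf"],2))
    C=cloud(p); c0=px2w(p,models.place_of(p,"plate")[0]["pixel"],.115)[0]
    m=(abs(C[...,2]-.115)<.006)&(np.hypot(C[...,0]-c0[0],C[...,1]-c0[1])<.15)
    Q=C[m]; print(m.sum(),np.median(Q[:,2]))
    # outer edge points
    a=np.arctan2(Q[:,1]-c0[1],Q[:,0]-c0[0]);
    r=lambda x: np.array([np.percentile(np.hypot(*(Q[(a>=b)&(a<b+.2)][:,:2]-x).T),95)-.109 for b in np.arange(-3.14,3.1,.2) if ((a>=b)&(a<b+.2)).sum()>8])
    s=least_squares(r,c0[:2],loss="soft_l1",f_scale=.002); print("fit",s.x,np.round(r(s.x)*1e3,1))
print(arm.current_time_s())
E
```

```text
scene pointer_tip [ 0.508  -0.0599  0.112 ] 0.82
scene bare_mark [0.5305 0.1161 0.115 ] 0.89
scene stand [0.5738 0.0166 0.    ] 0.68
scene plate [0.5879 0.021  0.115 ] 0.86
scene saucer [ 0.4326  0.3828 -0.    ] 0.86
scene saucer [ 0.4378 -0.3718  0.    ] 0.58
scene slip_jar [ 0.6179 -0.3873  0.    ] 0.68
scene bud_vase [0.5942 0.3533 0.    ] 0.58
scene brush [ 0.4582 -0.3716  0.01  ] 0.6
3918 0.11614399793245478
fit [0.58383811 0.0212072 ] [ 0.3 -1.7 -1.2 33.1 33.9 -1.2 -1.3 -1.4 -1.3 -1.  -0.9 -0.2 -0.3 -0.4
 -0.1 -0.2  0.1  0.  -0.2  0.3 -0.  -0.1 -0.4 -0.6 -1.  -1.  -1.  -1.5
 -0.3  0.4 -0.6  0. ]
top pointer_tip [ 0.5066 -0.055   0.112 ] 0.65
top bare_mark [0.5341 0.1125 0.115 ] 0.55
top stand [0.5926 0.0242 0.    ] 0.75
top plate [0.5862 0.0218 0.115 ] 0.87
top saucer [0.4459 0.3763 0.    ] 0.85
top bud_vase [0.5883 0.3566 0.    ] 0.68
top brush [ 0.4482 -0.3743  0.01  ] 0.6
2881 0.11679439061355223
fit [0.5850812  0.01913699] [-0.6 -0.8 -0.5 27.6 21.1 -1.5 -1.2 -0.5 -1.3 -1.3 -1.2 -0.4 -0.1 -0.3
 -0.5 -0.4  0.1  0.6  0.6 -0.8 -0.3 -0.   0.1 -0.8 -0.8 -0.4 -0.4 -0.5
 -1.  -0.3 -0.5 -0.3]
1.9
```

```bash
cat >> h.py <<'E'
C0=np.array([.5845,.0202])
def rect(p,z,c=C0,half=.13,n=520):
    g=np.linspace(-half,half,n); X,Y=np.meshgrid(g,g)  # col: -y ->right, row: -x -> down (x up)
    P=np.stack([c[0]-Y,c[1]-X,np.full_like(X,z)],-1)
    m=w2px(p,P.reshape(-1,3)).reshape(n,n,2).astype(np.float32)
    return cv2.remap(p["frame"],m[...,0],m[...,1],cv2.INTER_CUBIC)
E
python3 - <<'E'
from h import *
for n in("scene","top"):
    p=np.load(f"{n}.npy",allow_pickle=True).item()
    im=rect(p,.1135)
    s=520/.26
    cv2.circle(im,(260,260),int(.110*s),(0,255,0),1); cv2.circle(im,(260,260),1,(0,255,0),1)
    for k in (225,): 
        a=np.radians(k); cv2.line(im,(int(260-s*.09*np.sin(a)),int(260-s*.09*np.cos(a))),(int(260-s*.13*np.sin(a)),int(260-s*.13*np.cos(a))),(0,0,255),1)
    cv2.imwrite(f"pics/rect_{n}.png",im[:,:,::-1])
E
```

```text
(no output)
```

View pics/rect_scene.png

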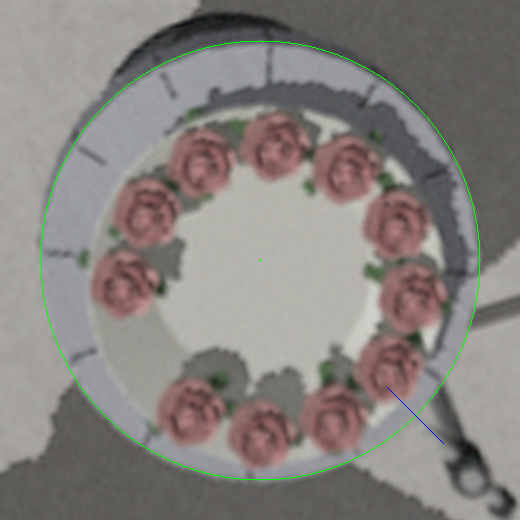

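View pics/rect_top.png

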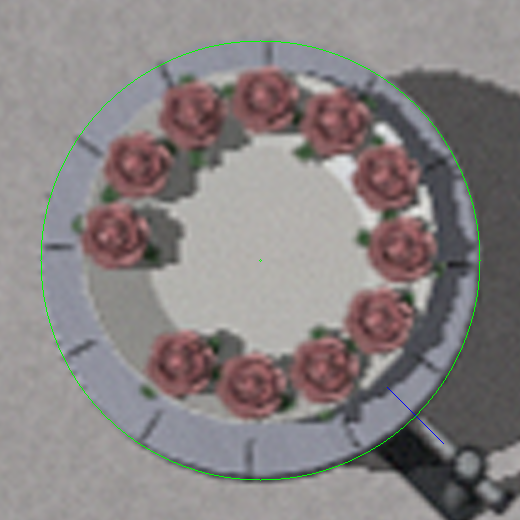

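Run:
```python
from h import *
ims=[]
for n in("scene","top"):
    p=np.load(f"{n}.npy",allow_pickle=True).item()
    im=rect(p,.112,n=1040)[680:1000,680:1000]
    im=cv2.resize(im,(400,400),interpolation=cv2.INTER_CUBIC)
    for k in range(215,240,5):
        a=np.radians(k);s=4000
        f=lambda r:tuple(int((520-s*r*t-680)*400/320) for t in(np.sin(a),np.cos(a)))
        cv2.line(im,f(.114),f(.118),(0,255,0) if k==225 else (255,0,0),1)
    ims.append(im)
cv2.imwrite("pics/ptr.png",np.hstack(ims)[:,:,::-1])
```

```text
(no output)
```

View pics/ptr.png

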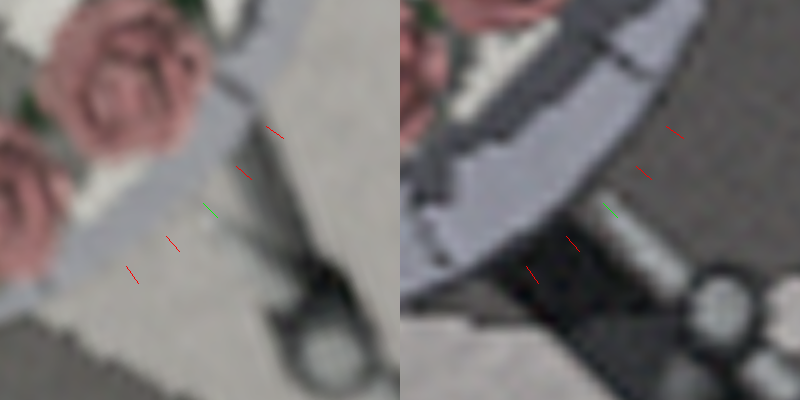

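```bash
cat >> h.py <<'E'
AZ=np.radians(np.arange(0,360,.5)); PTR=225.2
def polar(p,z,rs):
    A,Rr=np.meshgrid(AZ,rs)
    P=np.stack([C0[0]+Rr*np.cos(A),C0[1]+Rr*np.sin(A),np.full_like(A,z)],-1)
    m=w2px(p,P.reshape(-1,3)).reshape(len(rs),-1,2).astype(np.float32)
    return cv2.remap(p["frame"],m[...,0],m[...,1],cv2.INTER_LINEAR).astype(float)
def track(p,zr=.138,full=False):
    """azimuth (deg) of the middle of the bare place: (coarse from roses, fine from lines), scores"""
    q=polar(p,zr,np.linspace(.056,.084,8)); pink=np.clip(q[...,0]-q[...,1],0,60).mean(0)
    pink-=pink.mean()
    d=(np.degrees(AZ)+180)%360-180
    t=np.zeros(720)
    for k in range(1,12): t+=np.exp(-.5*((((d-30*k)+180)%360-180)/7.)**2)
    t-=t.mean()
    c=np.fft.ifft(np.fft.fft(pink)*np.conj(np.fft.fft(t))).real
    i=c.argmax(); sc=c[i]/np.linalg.norm(t)/np.linalg.norm(pink)
    y=c[[i-1,i,(i+1)%720]]; coarse=(i+.5*(y[0]-y[2])/(y[0]-2*y[1]+y[2]))*.5
    g=polar(p,.115,np.linspace(.094,.108,8)).mean(2)
    L=np.log(g+5)
    base=np.median([np.roll(L,s,1) for s in(-10,-8,-6,6,8,10)],0)
    h=np.clip(base-L,0,.6).mean(0)
    off=np.arange(-13,13,.1); val=[]
    for o in off:
        aa=(coarse+o+30*np.arange(12))%360
        v=sum(np.interp((aa+e)%360,np.arange(0,360,.5),h,period=360) for e in(-.8,-.4,0,.4,.8))
        v=np.sort(v)[:]; val.append(np.minimum(v,1.).sum())
    val=np.array(val)-.02*abs(off)
    j=val.argmax()
    return coarse,coarse+off[j],sc,val[j]/np.median(val)
E
python3 - <<'E'
from h import *
for n in("scene","top"):
    p=np.load(f"{n}.npy",allow_pickle=True).item()
    for z in(.132,.138,.144): print(n,np.round(track(p,z),2))
print(arm.current_tcp_pos(),arm.current_tool_rot(),arm.current_force(),arm.current_width())
print(rot(arm.current_tool_rot()).round(2))
# candidate poses
def ori(phi): # tool x down, tool y radial inward... z = x cross y
    x=np.array([0,0,-1.]);y=-np.array([np.cos(phi),np.sin(phi),0]);z=np.cross(x,y)
    q=R.from_matrix(np.c_[x,y,z]).as_quat();return [q[3],q[0],q[1],q[2]]
for ph in(80,100,120,140,-60,-90):
  for s in (1,-1):
    f=np.radians(ph); o=ori(f if s==1 else f+np.pi)
    pos=[*(C0+.14*np.array([np.cos(f),np.sin(f)])),.102]
    q=ik(pos,o); print(ph,s,None if q is None else np.round(q,2))
E
```

```text
scene [116.94 117.34   0.76  10.36]
scene [117.14 117.34   0.9   10.32]
scene [117.36 117.36   0.91  10.28]
top [117.6  117.4    0.85  11.89]
top [117.47 117.37   0.9   11.93]
top [117.33 117.43   0.92  11.84]
[0.24781536 0.54644403 0.21864919] [ 0.59435814 -0.38305154  0.59436165  0.383072  ] [-0.49160658  0.49890371 -0.03539304] 0.09311143026294715
[[-0.   -0.91  0.41]
 [ 0.    0.41  0.91]
 [-1.    0.    0.  ]]
80 1 None
80 -1 [ 0.17  0.29  1.53 -0.    1.33  0.35]
100 1 None
100 -1 [ 0.19  0.17  1.67 -0.    1.31  0.01]
120 1 None
120 -1 [ 0.17  0.04  1.8  -0.    1.3  -0.35]
140 1 [ 0.12 -0.08  1.92 -0.    1.3   2.39]
140 -1 [ 0.12 -0.08  1.92 -0.    1.3  -0.75]
-60 1 [-0.23  0.37  1.42 -0.    1.35 -0.75]
-60 -1 [-0.23  0.37  1.42 -0.    1.35  2.39]
-90 1 [-0.29  0.2   1.62 -0.    1.31 -0.29]
-90 -1 None
```

```bash
cat >> h.py <<'E'
PHI=np.radians(100); N=np.array([np.cos(PHI),np.sin(PHI)]); T=np.array([-N[1],N[0]])
_x=np.array([0,0,-1.]);_y=np.array([*N,0])
_q=R.from_matrix(np.c_[_x,_y,np.cross(_x,_y)]).as_quat(); O=[_q[3],_q[0],_q[1],_q[2]]
ZT=.101
def P(r,s=0,z=ZT): return [*(C0+r*N+s*T),z]
def rs():
    t=np.array(arm.current_tcp_pos()); d=t[:2]-C0; return np.round([d@N,d@T,t[2]],5)
def st(m=""): print(m,"t",round(arm.current_time_s(),3),"rsz",rs(),"F",np.round(arm.current_force(),2))
E
python3 - <<'E'
from h import *
st(); arm.close_gripper(); st("closed"); print(arm.current_width())
arm.goto(P(.17,0,.22),O); st("hover")
arm.move_straight(P(.15),feed=.2); st("down")
arm.move_straight(P(.124),feed=.1); st("near")
p=viewer.grab_frame("scene"); cv2.imwrite("pics/near.png",p["frame"][:,:,::-1]); print(track(p))
E
```

```text
t 1.9 rsz [0.57671 0.24019 0.21865] F [-0.49  0.5  -0.04]
closed t 3.35 rsz [0.5767  0.24018 0.21862] F [ 0.47 -0.05  0.34]
0.0004320127371400133
hover t 5.075 rsz [1.7107e-01 1.8000e-04 2.2002e-01] F [-0.44  1.02  0.08]
down t 5.825 rsz [ 0.15053 -0.00072  0.1022 ] F [ 0.16 -0.12  0.93]
near t 6.233 rsz [ 0.12358 -0.00066  0.10201] F [ 0.39 -0.14 -0.03]
(np.float64(117.15988936061606), np.float64(117.25988936061601), np.float64(0.87418975116387), np.float64(3.9202953495660253))
```

View pics/near.png

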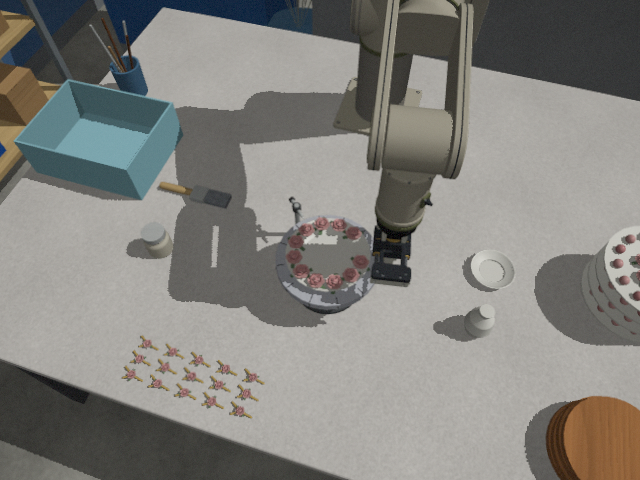

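Run:
```python
from h import *
f0=np.mean([arm.current_force() for _ in range(10)],0)
t0=arm.current_time_s()
g=arm.move_straight(P(.110),feed=.05,guard=4); st(f"guard {g} t0 {t0:.3f}")
arm.hold(.1); st("h"); rc=rs()[0]
print("dF·N",(np.array(arm.current_force())-f0)[:2]@N, "joint",np.round(arm.current_qpos(),4))
p=viewer.grab_frame("scene"); print(np.round(track(p),2))
for k in(1,2):
    arm.move_straight(P(rc-.001*k),feed=.02); st(f"press {k}mm")
    print([round(float((np.array(arm.current_force())-f0)[:2]@N),2)], )
    arm.hold(.05);print([round(float((np.array(arm.current_force())-f0)[:2]@N),2)])
    if (np.array(arm.current_force())-f0)[:2]@N>20: break
p=viewer.grab_frame("scene"); print(np.round(track(p),2))
arm.move_straight(P(rc+.01),feed=.1); st("back")
p=viewer.grab_frame("scene"); print(np.round(track(p),2))
```

```text
guard True t0 6.283 t 6.517 rsz [0.11944 0.00021 0.10086] F [-0.36  2.76  2.39]
h t 6.617 rsz [0.11944 0.00041 0.10061] F [-0.85  2.86  3.06]
dF·N 2.4674343810933306 joint [ 1.5040e-01  1.6310e-01  1.6724e+00  1.6000e-03  1.3069e+00 -2.5200e-02]
[117.31 117.41   0.88   4.24]
press 1mm t 6.917 rsz [0.1194  0.00042 0.10051] F [-1.24  5.26 -0.55]
[4.9]
[5.44]
press 2mm t 7.217 rsz [0.11936 0.00042 0.10052] F [-1.74  8.24 -0.09]
[7.92]
[9.14]
[117.34 117.44   0.88   4.54]
back t 7.583 rsz [0.12957 0.00019 0.10077] F [-0.9  -0.05 -0.61]
[117.37 117.47   0.86   4.94]
```

Run:
```python
from h import *
import json
arm.move_straight(P(.135,-.03),feed=.2)
arm.move_straight(P(.115,-.074),feed=.2); st("start")
p=viewer.grab_frame("scene"); print(np.round(track(p),2))
t0=arm.current_time_s()
arm.move_straight(P(.130,.140),feed=.2); st(f"flicked t0 {t0}")
D=[]
def snap():
    t=arm.current_time_s(); p=viewer.grab_frame("scene"); a=track(p); D.append([t,*a]); return p
for k in range(3): snap()
arm.move_straight(P(.129,0),feed=.25); st("wait")
for k in range(6): snap()
print(np.round(D,2).tolist()); json.dump(D,open("D.json","w"))
```

```text
start t 8.325 rsz [ 0.11433 -0.07354  0.10061] F [ 0.05 -0.26  0.72]
[117.   117.4    0.87   4.36]
flicked t0 8.375 t 9.6 rsz [0.13004 0.13937 0.10132] F [-0.06  0.24 -0.18]
wait t 10.458 rsz [0.12899 0.00094 0.1001 ] F [-1.09  0.64  0.58]
[[9.6, 147.18, 147.48, 0.9, 6.76], [9.65, 148.77, 149.07, 0.9, 7.61], [9.7, 150.46, 150.76, 0.9, 6.78], [10.46, 173.79, 173.89, 0.86, 5.14], [10.51, 175.4, 175.5, 0.86, 4.96], [10.56, 176.87, 176.87, 0.86, 4.63], [10.61, 178.53, 178.43, 0.86, 4.66], [10.66, 179.95, 179.95, 0.86, 4.62], [10.71, 181.39, 181.39, 0.87, 5.3]]
```

Run:
```python
from h import *
import json
arm.hold(1.6)
arm.move_straight(P(.132,-.03),feed=.2)
arm.move_straight(P(.110,-.074),feed=.2); st("start")
p=viewer.grab_frame("scene"); print(np.round(track(p),2))
t0=arm.current_time_s()
arm.move_straight(P(.127,.140),feed=.2); st(f"flicked t0 {t0}")
D=[]
def snap():
    t=arm.current_time_s(); p=viewer.grab_frame("scene"); a=track(p); D.append([t,*a]); return p
for k in range(3): snap()
arm.move_straight(P(.130,0),feed=.25); st("wait")
for k in range(6): snap()
print(np.round(D,2).tolist()); json.dump(D,open("D.json","w"))
```

```text
start t 13.058 rsz [ 0.10967 -0.0735   0.10059] F [-0.12 -0.34 -0.25]
[237.06 237.16   0.84   3.36]
flicked t0 13.1083 t 14.333 rsz [0.12703 0.13935 0.10135] F [0.25 1.13 1.17]
wait t 15.192 rsz [0.12999 0.00096 0.10008] F [-0.4   0.02 -0.08]
[[14.33, 60.03, 60.33, 0.89, 5.88], [14.38, 69.4, 69.6, 0.89, 6.02], [14.43, 78.79, 78.99, 0.9, 6.43], [15.19, 217.08, 216.68, 0.88, 6.34], [15.24, 225.73, 225.83, 0.88, 5.59], [15.29, 234.76, 234.46, 0.87, 6.53], [15.34, 243.73, 243.43, 0.88, 5.35], [15.39, 252.3, 252.1, 0.88, 4.67], [15.44, 260.79, 260.99, 0.87, 6.38]]
```

Run:
```python
from h import *
import json
D=json.load(open("D.json"))
def snap():
    t=arm.current_time_s(); p=viewer.grab_frame("scene"); a=track(p); D.append([t,*a]); print(round(t,3),np.round(a,2)); return p
snap()
arm.move_straight(P(.146),feed=.1); snap()
for g in(.6,.9,1.2,1.5,1.8):
    arm.move_straight(P(.146),feed=.15); r0=rs()[0]
    t0=arm.current_time_s(); h=arm.move_straight(P(.132),feed=.05,guard=g); t1=arm.current_time_s()
    r1=rs()[0]; v=np.abs(arm.current_joint_vel()).max(); arm.hold(.03);r2=rs()[0]; arm.hold(.1); print(g,h,round(t1-t0,4),"r0",r0,"d",r0-r1,"after .03",r0-r2,"after .13",r0-rs()[0],"v",round(v,3))
snap()
json.dump(D,open("D.json","w"))
```

```text
15.492 [269.89 269.69   0.86   4.85]
15.85 [331.39 331.39   0.88   8.58]
0.6 True 0.2083 r0 0.14578 d 0.0037599999999999856 after .03 0.003360000000000002 after .13 0.00269999999999998 v 0.015
0.9 True 0.2083 r0 0.14645 d 0.003959999999999991 after .03 0.0036199999999999843 after .13 0.0030000000000000027 v 0.015
1.2 True 0.2084 r0 0.14648 d 0.0039899999999999936 after .03 0.0036400000000000043 after .13 0.0030000000000000027 v 0.017
1.5 True 0.2083 r0 0.14646 d 0.003960000000000019 after .03 0.0036400000000000043 after .13 0.0029900000000000204 v 0.016
1.8 False 0.4333 r0 0.14648 d 0.014990000000000003 after .03 0.01480999999999999 after .13 0.014529999999999987 v 0.009
19.083 [108.71 109.01   0.88   7.2 ]
```

```bash
cat > fit.py <<'E'
from h import *
import json
from scipy.optimize import least_squares
from scipy.integrate import solve_ivp
# dw/dt=-k(1+w): w=(1+w0)e^{-kt}-1 ; th=th0+(1+w0)(1-e^{-kt})/k - t
def model(x,t): th0,w0,k=x; return th0+(1+w0)*(1-np.exp(-k*t))/k-t
def vel(x,t): return (1+x[1])*np.exp(-x[2]*t)-1
def fit(D,w_init=3.3):
    D=np.array(D); t=D[:,0]-D[0,0]; y=np.radians(D[:,2]); x=np.array([y[0],w_init,.06])
    # unwrap incrementally
    Y=[y[0]]; 
    for i in range(1,len(t)):
        if i>=3:
            x=least_squares(lambda q:np.r_[model(q,t[:i])-np.array(Y),(q[2]-.06)*.5],x,x_scale=[.1,.1,.01]).x
        pr=model(x,t[i]); Y.append(y[i]+2*np.pi*np.round((pr-y[i])/(2*np.pi)))
    s=least_squares(lambda q:model(q,t)-np.array(Y),x,x_scale=[.1,.1,.01],loss="soft_l1",f_scale=.01)
    return s.x,np.degrees(s.fun),D[0,0],np.array(Y)
E
python3 - <<'E'
from fit import *
D=json.load(open("D.json"))
arm.move_straight(P(.150),feed=.1)
for k in range(4):
    t=arm.current_time_s(); p=viewer.grab_frame("scene"); D.append([t,*track(p)]); arm.hold(.4)
json.dump(D,open("D.json","w"))
x,res,t0,Y=fit(D); print(x,np.round(res,1)); now=arm.current_time_s(); print(now,vel(x,now-t0))
tt=np.arange(now-t0,60,.005); th=np.degrees(model(x,tt))-PTR; w=vel(x,tt); 
ok=w[:-1]>0; c=np.where((np.floor(th[1:]/360)>np.floor(th[:-1]/360))&ok)[0]
print([(round(tt[i]+t0,2),round(w[i],2)) for i in c])
E
```

```text
[1.0515913  3.26984287 0.04722749] [-0.1  0.  -0.1  0.2 -0.1  0.1 -0.   0.1 -0.1 -0.   0.   0.  -0.2 -0.
 -0.   0.1]
21.2667 2.0775379934929123
[(np.float64(23.01), np.float64(1.83)), (np.float64(26.98), np.float64(1.35)), (np.float64(32.99), np.float64(0.77))]
```

Run:
```python
from fit import *
D=json.load(open("D.json"))
def snap():
    t=arm.current_time_s(); p=viewer.grab_frame("scene"); D.append([t,*track(p)])
while arm.current_time_s()<30.6: arm.hold(.9); snap()
arm.move_straight(P(.124),feed=.1); st("near")
for k in range(4): snap()
json.dump(D,open("D.json","w"))
x,res,t0,Y=fit(D); print(x,np.round(res,1)); now=arm.current_time_s(); print(now,vel(x,now-t0))
tt=np.arange(now-t0,60,.005); th=np.degrees(model(x,tt))-PTR; w=vel(x,tt); 
ok=w[:-1]>0; c=np.where((np.floor(th[1:]/360)>np.floor(th[:-1]/360))&ok)[0]
print([(round(tt[i]+t0,2),round(w[i],2)) for i in c]); print(D[-1])
```

```text
near t 31.175 rsz [ 1.2342e-01 -5.0000e-05  1.0104e-01] F [ 0.11  0.91 -0.34]
[1.04765319 3.27504621 0.04754205] [-0.3 -0.2 -0.3  0.2 -0.1  0.1 -0.   0.1 -0.   0.   0.2  0.3  0.1  0.2
  0.2  0.2  0.1 -0.2 -0.2 -0.3 -0.1 -0.4 -0.4 -0.2  0.  -0.1  0.2  0.2
  0.2  0.3]
31.375 0.9014135638814471
[(np.float64(33.08), np.float64(0.75))]
[31.325, np.float64(141.40295880555314), np.float64(141.3029588055531), np.float64(0.8633400130875892), np.float64(4.88599968848547)]
```

Run:
```python
from fit import *
D=json.load(open("D.json"))
def snap():
    t=arm.current_time_s(); p=viewer.grab_frame("scene"); D.append([t,*track(p)]); return p
while arm.current_time_s()<32.4: snap(); arm.hold(.03)
L=np.array(D)[-16:]; L=L[L[:,0]>31.1]; a=-np.degrees(.0475*1.82)
tr=L[-1,0]; t=L[:,0]-tr; b=np.polyfit(t,L[:,2]-.5*a*t*t,1); res=np.polyval(b,t)+.5*a*t*t-L[:,2]
f=lambda t:b[1]+b[0]*t+.5*a*t*t
from scipy.optimize import brentq
ts=tr+brentq(lambda t:f(t)-PTR,0,3); w=b[0]+a*(ts-tr)
print("res",np.round(res,2),"t*",ts,"w deg/s",w,"now",arm.current_time_s())
call=ts-.15; arm.hold(max(0,call-arm.current_time_s())); tc=arm.current_time_s()
g=arm.move_straight(P(.110),feed=.05,guard=7); st(f"braked {g} call {call:.3f} {tc:.3f}")
for k in range(3): p=snap(); print(D[-1][0],np.round(D[-1][1:],2))
cv2.imwrite("pics/braked.png",p["frame"][:,:,::-1]); np.save("b.npy",p,allow_pickle=True)
json.dump(D,open("D.json","w"))
```

```text
res [-0.02  0.06  0.13 -0.01 -0.09 -0.07  0.06 -0.12  0.01 -0.1   0.1  -0.1
  0.08  0.06  0.04 -0.04] t* 33.09236781384271 w deg/s 43.0199939712995 now 32.4583
braked True call 32.942 32.942 t 33.175 rsz [0.11946 0.00054 0.10064] F [-0.83  3.66  2.33]
33.175 [224.53 224.53   0.87   3.83]
33.225 [224.53 224.53   0.87   4.04]
33.275 [224.56 224.66   0.88   3.64]
```

Run:
```python
from h import *
arm.move_straight(P(.135),feed=.1); 
arm.move_straight(P(.19,0,.2),feed=.25); 
q=np.array(arm.current_qpos()); q[0]+=.6; arm.move_joints(list(q)); st()
ims=[]
for n in("scene","top"):
    p=viewer.grab_frame(n); cv2.imwrite(f"pics/{n}_end.png",p["frame"][:,:,::-1]); print(n,np.round(track(p),2))
    for t,z in(("pointer_tip",.112),("bare_mark",.115)):
        d=models.place_of(p,t)
        if d: 
            X=px2w(p,d[0]["pixel"],z)[0][:2]-C0; print(t,d[0]["conf"],np.hypot(*X),np.degrees(np.arctan2(X[1],X[0]))%360)
    ims.append(cv2.resize(rect(p,.1135,n=1040)[640:1000,640:1000],(400,400),interpolation=cv2.INTER_CUBIC))
cv2.imwrite("pics/ptr_end.png",np.hstack(ims)[:,:,::-1])
print(arm.current_time_s())
```

```text
t 35.542 rsz [0.49645 0.16156 0.19853] F [-0.61 -0.19  0.03]
scene [224.8  224.9    0.9    9.03]
pointer_tip 0.86 0.11091117166060614 224.3613276548939
bare_mark 0.8 0.11744517793160388 224.7891922966441
top [224.74 224.54   0.89   9.6 ]
pointer_tip 0.66 0.10956397869881475 225.4490373854317
bare_mark 0.56 0.10941364785677415 227.2776008730271
35.8417
```

View pics/ptr_end.png

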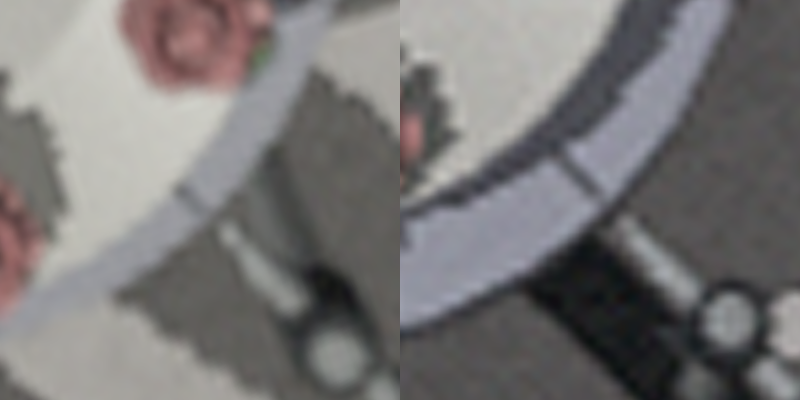

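View pics/scene_end.png

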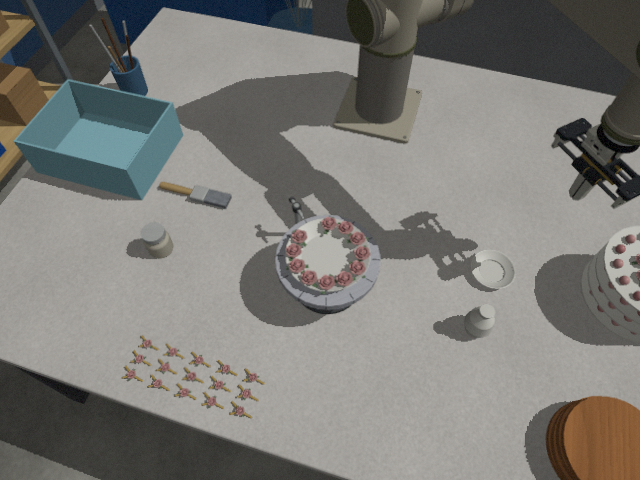

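The bare line lies in line with the pointer rod in both zoomed views: the tip is at (225,230) in the left panel and (615,222) in the right. The scene picture shows the gap at the pointer, about (303,222), the hand clear, and the saucer, jar, vase and brush where they were.

Run:
```python
from h import *
order.sign_off()
```

```text
the job is handed in; nothing more can be done
```

The wheel stopped with the middle of the bare place at the pointer, and I handed the job in at about 36 s of the 56 s allowed.

- **Flicks:** The first flick was too weak: about 0.5 rad/s, and the bare place drifted slowly past the pointer. I flicked the still-turning wheel again with the fingertip, to about 3.3 rad/s. Before that I had pressed lightly on the rim at rest to find the contact point.
- **Free run:** The wheel ran untouched for about 19 s. The bare place went past the pointer several times: the first pass was at about 3.1 rad/s, and the rest slowed steadily.
- **Braking:** I braked with the fingertip about 3° before the pointer, when the wheel was down to about 0.75 rad/s. Then I took the hand away and swung the arm clear.
- **Alignment check:** After release my own tracking put the middle of the bare place at 224.9° (scene camera) and 224.5° (top camera). My pointer estimate was 225.2°, good to about 1°. The zoomed pictures show the line aimed at the tip.
- **Disagreement:** The trained networks were noisier. They put the line 0.4° from the tip in the scene view and 1.8° in the top view. The 1.8° figure came with low confidence.
- **Loose things:** By eye, everything on the table lies where it did. I did not measure their positions again.

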